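# Let the spring winch back to its index mark

### The job

The small spring winch on the worktop is wound a few teeth too tight. Press its release lever gently to lift the pawl clear of the ratchet wheel, hold it there while the drum turns back by itself, and let the pawl drop so that it holds the drum with the drum's pointer opposite the pointed index on the frame. Work only the lever: do not touch the drum, do not force the lever against its end stop (keep below 20 N), and leave the other things on the bench where they are.

Things in the scene. Friction and masses are not known exactly. Their poses are not given: they have to be found in the camera images.
- winch: fixed grey frame of the winch on the worktop, base plate 160 x 140 x 12 mm, under 185 mm high with its lever; origin on the worktop under it; x points from the lever side (robot side) to the drum, y along the drum's axis, z up. Drum axis at x = +35, z = 88 mm, drum top at z = 138 mm. The pivot pin shared by pawl and release lever lies along y at x = -25, z = 141 mm
- release_lever: steel release lever with a rubber thumb pad, on the pivot pin, reaching from it towards -x of the winch; origin on the pin in the plane of the ratchet wheel (y = -32 mm of the winch). A light return spring (1 to 2 N at the pad) holds it up. A brass set screw through it bears on the pawl's tail; it is set differently each time, which changes the free play
- lever_pad (a point): centre of the upper face of the lever's rubber pad (30 mm along the lever x 32 mm wide), 78 mm from the pivot pin; at rest about 177 mm above the worktop, the pad sloping by 16 degrees (outer end higher). To be pressed down from above with shut fingertips; moves with the lever; free space all round above it
- drum: aluminium drum with end flanges and, at its -y end, a steel ratchet wheel of 100 mm diameter with 12 saw teeth (one tooth = 0.524 rad = 30 degrees); origin on the drum's axis. Not to be touched
- drum_angle (a joint): turn of the drum, rad: 0 with its pointer opposite the index, larger = wound tighter. Starts 2, 3 or 4 teeth above 0 (may settle on to the pawl in the first 3 s). With the pawl clear it turns back by itself at 0.2 to 0.3 rad/s, its top moving towards the robot. A dropped pawl rides down a tooth's back and holds at the next multiple of 0.524; to hold at 0 drop it between about 0.45 and 0.1
- pawl_lift (a joint): turn of the pawl, rad: 0 seated between the teeth, above about 0.12 its nib is clear of the teeth, 0.14 at the end stop. A spring presses it into the teeth
- drum_pointer (a point): tip of the cone-shaped steel pointer that stands out from the +y flange of the drum, 58 mm from the axis; turns with the drum
- index_tip (a point): tip of the fixed steel cone on the frame's index post, 64 mm from the drum's axis and aimed at it; with the drum at 0 the two tips are 6 mm apart, one tooth off about 32 mm
- cup_a: turned aluminium cup 36 x 36 x 43 mm, standing in front of the winch; bystander; origin at its underside
- grease_tin: round tin with lid, 69 mm diameter, 28 mm high, in front of the winch; bystander; origin at its underside
- spanner_1: flat open-ended spanner 137 mm long, left of the winch; bystander; origin at its underside
- lever_press (a joint): turn of the lever, rad, 0 at rest, grows as pressed (78 mm from pin to pad: 0.1 rad = 7.8 mm). First 1 to 19 mm of free play at the pad (1 to 2 N), unknown beforehand; then 6 to 12 N break the loaded pawl out of the teeth; about 9 mm after the play it is clear (force drops to 3 to 5 N), and some 2 mm later it meets a solid end stop. Up to 16 N on the stop is fine, above 20 N is too hard

How it is judged:
On the way:
1. the pawl is held clear by the release lever and the drum turns back (value of joint pawl_lift above 0.11 rad and contact force between the fingers and release_lever above 1 N and velocity of joint drum_angle below -0.08 rad/s), for 0.3 s.
At the end, for the whole second after the job is handed in: the drum stands still within 0.12 rad (7 degrees) of 0, its pointer opposite the index, with the pawl fully down between the teeth (below 0.03 rad) and the lever let go (value of joint drum_angle between -0.12 and 0.12 rad and value of joint pawl_lift below 0.03 rad and velocity of joint drum_angle above -0.03 rad/s); the robot touches nothing.
It fails at once if the lever is pressed with more than 20 N (contact force between any of the fingers, the arm and release_lever above 20 N).
It fails at once if the robot touches the drum (contact force between any of the fingers, the arm and drum above 1 N).
It fails at once if a bystander is moved by more than 20 mm (distance of any of cup_a, grease_tin, spanner_1 from where it was at the start of the episode above 0.02 m).
It also fails if it takes over 58 s, if anything falls off the work surface, if the arm or the gripper's body presses on something with over 40 N, if the wrist force passes 120 N, or if a joint passes its speed limit or range.

### The arm

A 6-joint arm with a two-finger parallel gripper is mounted at the origin on a cart in front of the work surface, level with it; the furniture and walls round the work are solid. World frame = base frame: x ahead of the robot, y to its left, z up, the work surface at z = 0. Lengths are in m, angles in rad, forces in N, time in s.
With the tool pointing down it reaches from about 0.35 to 0.95 m from the base axis. Payload 17.4 kg.
Tool frame: the origin (TCP) lies between the finger pads; the fingertips stand tip_extent ahead of it and the grasp point (between the pads) lies 3 mm ahead of it (tip_extent is the distance from the TCP to the fingertips, in m); x points along the fingers, y is the direction in which the jaws open and shut, and the axes are right-handed (so a half turn about x gives the same grasp; the last joint's range is limited). The gripper opens to 93 mm and grips with 3 to 60 N. Pads are 15 mm wide; open, the fingers measure 128 mm over their backs; the gripper's body (75 mm by 188 mm) begins 65 mm behind the grasp point.
Start: joints at [1.272, 0.116, 1.442, -0, 1.584, -0.038], TCP at [0.174, 0.652, 0.218] pointing down, gripper open.
Joint ranges: [-2.83, 2.83], [-0.83, 2.19], [0.07, 2.5], [-1.14, 4.28], [0.01, 3], [-2.97, 2.97]. Speed limits (rad/s): [1.89, 1.89, 2.22, 3.14, 3.14, 3.14].

### API

Orientations are given as a rotation vector (axis times angle).
In Python, from station import * gives the robot as it stands. The module is installed in compiled form; this text tells all that it offers.
- The arm moves only by the shell command python3 -m creep 'ROWS' [OPENING] [FORCE]. ROWS is JSON, one flat list of numbers, 4 for each row, row after row: the shift along the tool's x, y, z scaled (see below), then the turn about the tool's x scaled (see below). A call has 1 to 20 rows; each row is the pose to reach, as a shift and turn from the pose measured when the call began, along the tool's axes at that moment, turning the shorter way round; what a row does not reach only later rows make up. The controller multiplies each number of a shift by 0.5 m and each number of a turn by 180 degrees. A row lasts 1/12 s, in which the tool goes at most 41.7 mm and 7.16 degrees, less where a joint would pass 70% of its speed; a pose out of reach is approached as far as the arm can. A call with a number of a shift or a turn outside -1 to 1 is refused whole. A call with a gripper value outside its range is refused whole. OPENING is the closure, from 0 (fully open) to 1 (shut), set as the call begins (- or left out, the last holds). The fingers move at their own pace and stop on an object; FORCE is the grip in N (left out, the last holds). Time passes only in rows, so rows that repeat a pose let the fingers close. It gives the time, the measured TCP pose, the force and the opening at its end, in the units of the state.
- state(): the state, without advancing time (a new reading comes with each control period).
- grab_frame(name): name is "scene" or "top" or "wrist"; returns (picture, depth): 480x640x3 uint8, red, green, blue; 480x640 float32, m along the optical axis (not along the pixel's ray), 0 where there is no reading.
- camera_info(name): a dict with "fx", "fy", "cx", "cy" (pixels), "rvec" (rotation vector, rad) and "tvec" (3), from world to camera coordinates, as OpenCV has them; the wrist camera has in their place "tool_from_camera" (4x4, takes a point from camera to tool coordinates, whose origin is the TCP and whose axes are the tool frame's). Camera axes: x right, y down, z forward; pixel columns grow to the right and rows downward; lengths in m; the calibration is good to about 2 mm. A picture is of the moment at which its call begins: read the wrist's pose just before it. camera_info takes no time and is no camera call.
- sign_off(): hands the job in, once; it reports no verdict.
Trained networks look in the newest picture that a camera, given by its name, has taken for a name from the list of things; names that differ only in an ending like _2 or _b are one class to them, and where a whole thing is asked for, a point or a joint stands for the part that bears it (a point fixed in the world has none). Each returns a list of dicts, best first, with "confidence" (0 to 1); they miss things now and then, are a little off and sometimes report something else, mostly with a low value. They report only what shows in the picture. A call takes as long as a camera call.
- outline_of(camera, target): "mask" (480x640 bool, what is visible of it).
- tip_of(camera, target): "at" ([x, y, z] in m, in world coordinates, good to about 4 mm: a listed point, or the origin of a listed thing).
The state is a dict: "time_s": time; "joints": joint angles; "joint_velocities": joint speeds; "joint_torque": joint torques, N m; "ee_pos": TCP position; "ee_rot": TCP orientation; "contact_force": force on the tool from outside, world axes, zero at the start; "moment": the same for the moment, N m; "grip_width": finger opening in m.
Only numpy, scipy, OpenCV 4.12 (cv2) and the standard library are available. Lean on these libraries where they do the work, as an engineer would, in place of code of your own. Each camera call takes 0.05 s, during which the arm holds its last target.

## Working session

There is one attempt and no reset: what is moved stays moved. The work goes in short steps, Python scripts to look and compute and a shell command to move; the robot and the scene stay as the last step left them, time stands still between calls to the robot, and variables do not carry over. Pictures are saved under pics/ and viewed, and the job is handed in when it is done.

```bash
mkdir -p pics
cat > h.py <<'E'
from station import *
import numpy as np, cv2
from scipy.spatial.transform import Rotation as R
def save(cam,name):
    p,d=grab_frame(cam); cv2.imwrite('pics/'+name+'.png',p[:,:,::-1]); return p,d
E
python3 - <<'E'
from h import *
s=state(); print({k:np.round(v,3) for k,v in s.items()})
save('scene','s0')
for t in ['winch','lever_pad','drum','drum_pointer','index_tip','release_lever']:
    print(t,[(np.round(r['at'],3),round(r['confidence'],2)) for r in tip_of('scene',t)[:2]])
save('top','t0')
for t in ['winch','lever_pad','drum','drum_pointer','index_tip','release_lever','cup_a','grease_tin','spanner_1']:
    print(t,[(np.round(r['at'],3),round(r['confidence'],2)) for r in tip_of('top',t)[:2]])
print(R.from_rotvec(s['ee_rot']).as_matrix().round(3)); print(state()['time_s'])
E
```

```text
{'time_s': np.float64(0.0), 'joints': array([ 1.272,  0.116,  1.442,  0.   ,  1.584, -0.038]), 'joint_velocities': array([ 0.   , -0.   ,  0.001, -0.   , -0.   , -0.   ]), 'joint_torque': array([-1.0000e-03, -7.2128e+01, -6.2259e+01,  7.8000e-02,  2.4000e-02,
       -0.0000e+00]), 'ee_pos': array([0.174, 0.652, 0.218]), 'ee_rot': array([ 0.204,  1.561, -0.206]), 'contact_force': array([ 0.525,  0.569, -0.481]), 'moment': array([-0.034,  0.004,  0.022]), 'grip_width': np.float64(0.093)}
winch [(array([ 0.573,  0.156, -0.001]), 0.88)]
lever_pad [(array([0.474, 0.149, 0.179]), 0.59)]
drum [(array([0.61 , 0.149, 0.086]), 0.89)]
drum_pointer [(array([ 0.576,  0.158, -0.003]), 0.63), (array([0.673, 0.185, 0.116]), 0.57)]
index_tip [(array([0.472, 0.151, 0.178]), 0.71), (array([0.575, 0.206, 0.129]), 0.7)]
release_lever [(array([0.546, 0.134, 0.141]), 0.66), (array([0.396, 0.107, 0.003]), 0.39)]
winch [(array([ 0.575,  0.163, -0.   ]), 0.61)]
lever_pad [(array([0.475, 0.15 , 0.177]), 0.97)]
drum [(array([0.61 , 0.15 , 0.087]), 0.84)]
drum_pointer [(array([0.668, 0.185, 0.122]), 0.75)]
index_tip [(array([0.576, 0.212, 0.128]), 0.76), (array([ 0.395,  0.113, -0.   ]), 0.17)]
release_lever [(array([0.546, 0.13 , 0.144]), 0.84)]
cup_a [(array([ 0.411,  0.238, -0.001]), 0.85)]
grease_tin [(array([0.396, 0.113, 0.002]), 0.97)]
spanner_1 [(array([0.534, 0.324, 0.005]), 0.64)]
[[-0.     0.258  0.966]
 [-0.001  0.966 -0.258]
 [-1.    -0.001 -0.   ]]
0.85
```

View pics/s0.png

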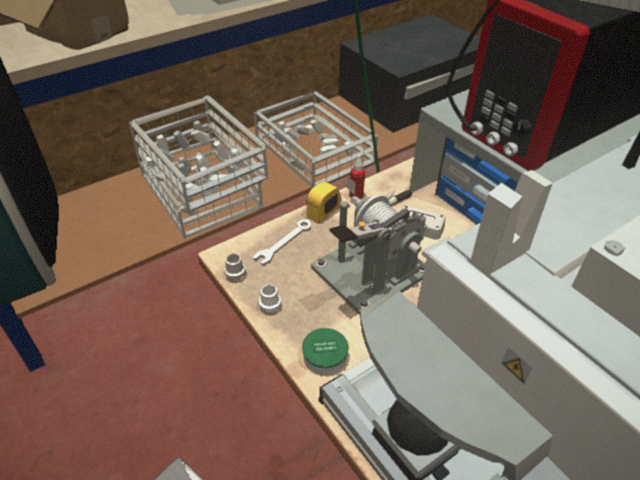

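View pics/t0.png

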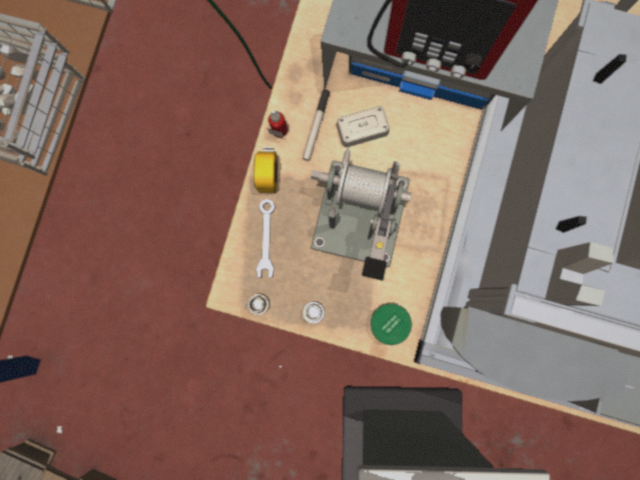

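Run:
```python
from h import *
import station; print([n for n in dir(station) if not n.startswith('_')])
try: print(tip_extent)
except Exception as e: print(e)
p,d=grab_frame('top'); c=camera_info('top'); 
Rm=cv2.Rodrigues(np.array(c['rvec']))[0]; t=np.array(c['tvec']).ravel(); print('cam pos',-Rm.T@t)
v,u=np.mgrid[0:480,0:640]; P=np.stack([(u-c['cx'])/c['fx']*d,(v-c['cy'])/c['fy']*d,d],-1).reshape(-1,3)
W=(P-t)@Rm; W=W[d.ravel()>0]
for x in np.arange(.2,.8,.05):
    print(round(x,2),[ (lambda m: round(float(W[m,2].max()),2) if m.any() else None)((abs(W[:,0]-x)<.025)&(abs(W[:,1]-y)<.025)) for y in np.arange(-.15,.7,.05)])
np.save('W.npy',W)
```

```text
['PlanningError', 'camera_info', 'grab_frame', 'outline_of', 'sign_off', 'state', 'tip_extent', 'tip_of']
0.022
cam pos [0.42760766 0.1959017  0.9688631 ]
0.2 [-0.84, -0.84, -0.84, -0.84, -0.84, -0.84, -0.84, -0.84, -0.84, -0.84, -0.84, -0.84, -0.84, -0.83, -0.84, -0.84, -0.84]
0.25 [0.05, 0.0, None, -0.84, -0.84, -0.83, -0.83, -0.84, -0.84, -0.83, -0.84, -0.84, -0.84, -0.84, -0.84, -0.84, -0.84]
0.3 [0.2, 0.2, 0.19, 0.19, 0.05, 0.0, -0.84, -0.84, -0.84, -0.83, -0.84, -0.84, -0.84, -0.83, -0.84, -0.84, -0.83]
0.35 [0.28, 0.2, 0.2, 0.2, 0.2, 0.03, 0.03, 0.01, 0.01, 0.0, -0.84, -0.84, -0.84, -0.84, -0.84, -0.83, -0.84]
0.4 [0.29, 0.29, 0.29, 0.29, 0.2, 0.03, 0.03, 0.02, 0.05, 0.05, 0.05, 0.01, 0.0, None, -0.84, -0.84, -0.84]
0.45 [0.29, 0.38, 0.38, 0.29, 0.05, 0.03, 0.18, 0.01, 0.02, 0.04, 0.05, 0.01, -0.0, None, None, -0.84, -0.84]
0.5 [0.33, 0.38, 0.38, 0.05, 0.04, 0.02, 0.18, 0.02, 0.02, 0.01, 0.01, 0.01, None, None, None, -0.83, -0.84]
0.55 [0.31, 0.35, 0.35, 0.05, 0.01, 0.16, 0.16, 0.15, 0.02, 0.01, 0.01, 0.01, None, None, None, -0.84, -0.84]
0.6 [0.29, 0.29, 0.29, 0.05, 0.01, 0.15, 0.15, 0.13, 0.1, 0.06, 0.06, 0.0, None, None, -0.84, -0.84, -0.83]
0.65 [0.29, 0.29, 0.29, 0.05, 0.01, 0.13, 0.12, 0.13, 0.1, 0.07, 0.07, None, None, None, -0.84, -0.84, -0.84]
0.7 [0.35, 0.35, 0.2, 0.03, 0.01, 0.03, 0.03, 0.03, 0.02, 0.1, 0.05, None, None, None, -0.84, -0.84, -0.83]
0.75 [0.29, 0.29, 0.2, 0.41, 0.4, 0.38, 0.37, 0.03, 0.02, 0.1, 0.01, None, None, None, -0.84, -0.84, -0.84]
0.8 [0.29, 0.29, 0.2, 0.08, 0.09, 0.35, 0.35, 0.2, 0.2, 0.01, 0.0, None, None, -0.84, -0.84, -0.84, -0.84]
```

```bash
python3 -m creep '[-0.03,-0.7,0.72,0,-0.03,-0.7,0.72,0,-0.03,-0.7,0.72,0,-0.03,-0.7,0.72,0,-0.03,-0.7,0.72,0,-0.03,-0.7,0.72,0,-0.03,-0.7,0.72,0,-0.03,-0.7,0.72,0,-0.03,-0.7,0.72,0,-0.03,-0.7,0.72,0,-0.03,-0.7,0.72,0,-0.03,-0.7,0.72,0,-0.03,-0.76,0.78,0,-0.03,-0.8,0.82,0,-0.03,-0.81,0.84,0,-0.03,-0.81,0.84,0,-0.03,-0.81,0.84,0]' 1 20
python3 - <<'E'
from h import *
s=state(); print({k:np.round(v,3) for k,v in s.items() if k[:5]!='joint'})
print(np.round(camera_info('wrist')['tool_from_camera'],3))
for c in ['scene','top','wrist']:
    save(c,c+'1')
    for t in ['lever_pad','drum_pointer','index_tip']:
        print(c,t,[(np.round(r['at'],3),round(r['confidence'],2)) for r in tip_of(c,t)[:2]])
print(state()['time_s'])
E
```

```text
time_s: 2.32
ee_pos: [0.4754, 0.1527, 0.2332]
ee_rot: [0.206, 1.561, -0.205]
contact_force: [-0.1, -0.1, 0.3]
grip_width: 0.0007
{'time_s': np.float64(2.317), 'ee_pos': array([0.475, 0.153, 0.233]), 'ee_rot': array([ 0.206,  1.561, -0.205]), 'contact_force': array([-0.074, -0.065,  0.282]), 'moment': array([ 0.02 , -0.03 ,  0.019]), 'grip_width': np.float64(0.001)}
[[ 0.    -0.28   0.96  -0.166]
 [ 1.    -0.    -0.     0.001]
 [ 0.     0.96   0.28  -0.078]
 [ 0.     0.     0.     1.   ]]
scene lever_pad [(array([0.474, 0.154, 0.179]), 0.91)]
scene drum_pointer [(array([0.655, 0.19 , 0.133]), 0.84)]
scene index_tip [(array([0.571, 0.21 , 0.128]), 0.76), (array([0.656, 0.19 , 0.134]), 0.38)]
top lever_pad []
top drum_pointer [(array([0.658, 0.185, 0.134]), 0.92)]
top index_tip [(array([0.576, 0.211, 0.126]), 0.67)]
wrist lever_pad [(array([0.475, 0.145, 0.18 ]), 0.7)]
wrist drum_pointer []
wrist index_tip [(array([0.573, 0.205, 0.127]), 0.75)]
2.9167
```

```bash
cat >> h.py <<'E'
def ang():
    for c in ['top','scene']:
        grab_frame(c)
        for r in tip_of(c,'drum_pointer')[:1]:
            q=np.array(r['at'])-[.610,.150,.088]; x=q[0]*.966-q[1]*.258
            print(c,'drum',round(np.arctan2(x,q[2])+0.87,3),'r',round(np.hypot(x,q[2]),3),np.round(r['at'],3),round(r['confidence'],2))
    print('t',state()['time_s'])
E
python3 -m creep '[0.02,0,0,0,0.04,0,0,0,0.05,0,0,0,0.06,0,0,0,0.06,0,0,0,0.06,0,0,0]'
python3 -m creep '[0.002,0,0,0,0.004,0,0,0,0.004,0,0,0]'
python3 -m creep '[0.002,0,0,0,0.004,0,0,0,0.004,0,0,0]'
python3 -m creep '[0.002,0,0,0,0.004,0,0,0,0.004,0,0,0]'
```

```text
time_s: 3.42
ee_pos: [0.4753, 0.1527, 0.2031]
ee_rot: [0.204, 1.562, -0.205]
contact_force: [0.0, 0.4, 0.7]
grip_width: 0.0006
time_s: 3.67
ee_pos: [0.4753, 0.1527, 0.2011]
ee_rot: [0.205, 1.561, -0.205]
contact_force: [-0.0, 1.0, 0.9]
grip_width: 0.0005
time_s: 3.92
ee_pos: [0.4753, 0.1527, 0.199]
ee_rot: [0.205, 1.561, -0.205]
contact_force: [-0.6, -0.5, -0.7]
grip_width: 0.0006
time_s: 4.17
ee_pos: [0.4752, 0.1526, 0.1967]
ee_rot: [0.204, 1.562, -0.205]
contact_force: [0.3, 0.2, -0.1]
grip_width: 0.0006
```

View pics/wrist1.png

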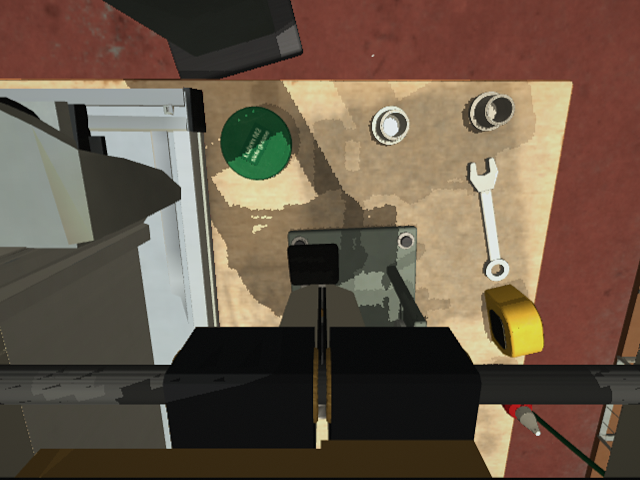

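View pics/top1.png

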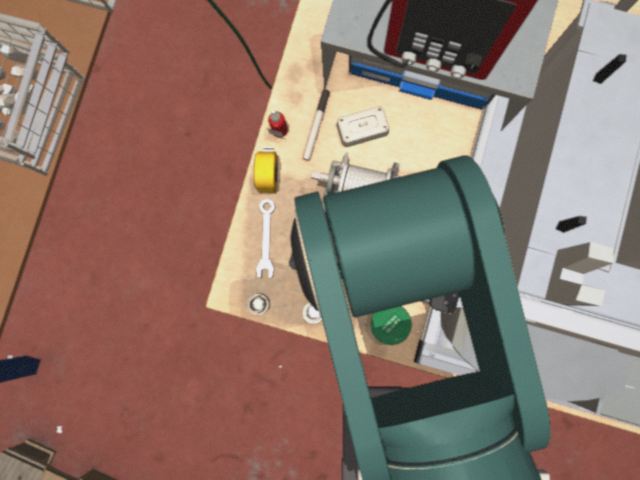

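```bash
python3 -m creep '[0.002,0,0,0,0.004,0,0,0,0.004,0,0,0]'
python3 -m creep '[0.002,0,0,0,0.004,0,0,0,0.004,0,0,0]'
python3 - <<'E'
from h import *
save('scene','s2'); save('wrist','w2')
E
```

```text
time_s: 4.42
ee_pos: [0.4751, 0.1526, 0.1944]
ee_rot: [0.204, 1.562, -0.205]
contact_force: [0.5, 0.3, -0.2]
grip_width: 0.0004
time_s: 4.67
ee_pos: [0.4751, 0.1526, 0.1922]
ee_rot: [0.204, 1.562, -0.205]
contact_force: [-0.5, -0.2, -0.0]
grip_width: 0.0006
```

View pics/s2.png

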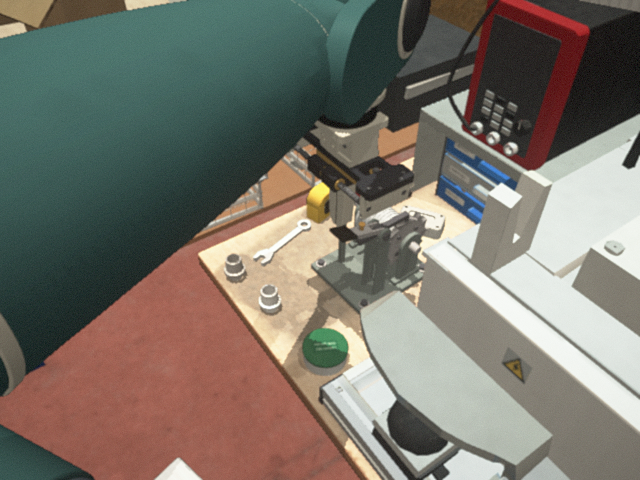

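View pics/w2.png

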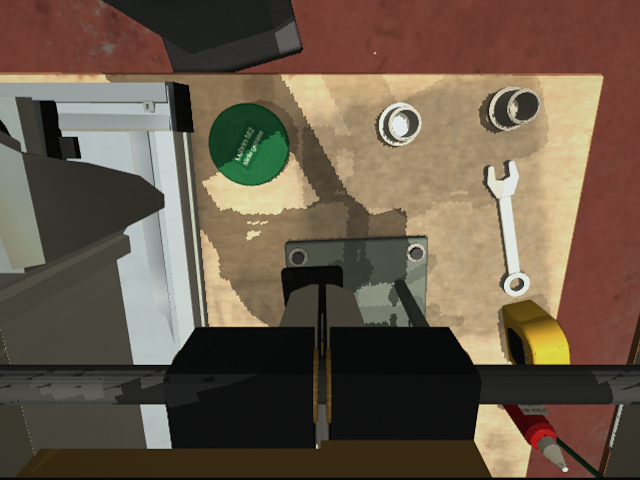

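```bash
python3 -m creep '[0.002,0,0,0,0.004,0,0,0,0.004,0,0,0]'
python3 -m creep '[0.002,0,0,0,0.004,0,0,0,0.004,0,0,0]'
python3 - <<'E'
from h import *
p,d=save('scene','s3'); print([(np.round(r['at'],3),round(r['confidence'],2)) for r in tip_of('scene','lever_pad')[:2]])
q,d=save('wrist','w3'); print([(np.round(r['at'],3),round(r['confidence'],2)) for r in tip_of('wrist','lever_pad')[:2]])
a=cv2.resize(p[170:310,300:460,::-1],(400,350),interpolation=2);b=cv2.resize(q[230:370,240:400,::-1],(400,350),interpolation=2)
cv2.imwrite('pics/z3.png',np.hstack([a,b]))
s0=cv2.imread('pics/s0.png');cv2.imwrite('pics/z3.png',np.vstack([np.hstack([a,b])[:300],cv2.resize(np.hstack([s0[170:290,300:460],cv2.imread('pics/scene1.png')[170:290,300:460]]),(800,300))]))
E
```

```text
time_s: 5.02
ee_pos: [0.4751, 0.1526, 0.1902]
ee_rot: [0.204, 1.562, -0.205]
contact_force: [-0.6, -0.3, -0.3]
grip_width: 0.0003
time_s: 5.27
ee_pos: [0.475, 0.1526, 0.1879]
ee_rot: [0.204, 1.563, -0.205]
contact_force: [0.9, -0.2, 0.9]
grip_width: 0.0003
[(array([0.478, 0.151, 0.176]), 0.91), (array([ 0.537,  0.332, -0.002]), 0.27)]
[(array([0.474, 0.146, 0.182]), 0.93)]
```

View pics/z3.png

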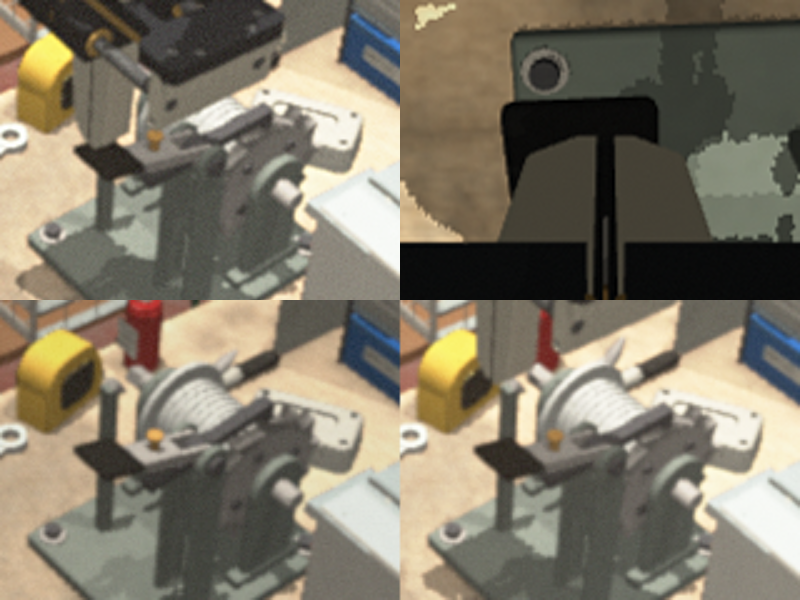

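Run:
```python
from h import *
c=camera_info('scene'); K=np.array([[c['fx'],0,c['cx']],[0,c['fy'],c['cy']],[0,0,1.]])
f=lambda p: cv2.projectPoints(np.array(p,float).reshape(-1,3),np.array(c['rvec']),np.array(c['tvec']),K,None)[0].reshape(-1,2)
ex=np.array([.966,-.258,0]);ey=np.array([.258,.966,0])
tip=state()['ee_pos']-[0,0,.022]
print('pad ctr',f([.4745,.150,.177]),'tip',f(tip),(f(tip)-[300,170])*2.5)
p=cv2.imread('pics/s3.png'); 
for q in f([[.4745,.150,.177],tip]): pass
b=cv2.resize(p[190:270,310:400],(720,640),interpolation=2)[:600]
for q,col in zip(f([[.4745,.150,.177],tip,tip+.0075*ex,tip-.0075*ex,tip+.0175*ey,tip-.0175*ey]),[(0,0,255),(0,255,0)]+[(255,255,0)]*4):
    cv2.circle(b,tuple(int(v) for v in (q-[310,190])*8+4),4,col,-1)
cv2.imwrite('pics/z4.png',b)
m=outline_of('scene','lever_pad'); print(len(m))
for nm in ['s0','s3']:
    g=cv2.imread('pics/%s.png'%nm); dark=(g[215:255,320:365].max(2)<60); ys,xs=np.nonzero(dark); print(nm,xs.mean()+320,ys.mean()+215,len(xs))
# wrist depth
q,d=grab_frame('wrist'); ci=camera_info('wrist'); T=np.array(ci['tool_from_camera']); s=state()
RR=R.from_rotvec(s['ee_rot']).as_matrix()
for (u,v) in [(300,275),(330,275),(300,285),(285,290),(335,290),(310,290),(322,300),(295,300)]:
    z=d[v,u]; P=T@[(u-ci['cx'])/ci['fx']*z,(v-ci['cy'])/ci['fy']*z,z,1]; print(u,v,round(float(z),3),'tool',P[:3].round(4),'world',(RR@P[:3]+s['ee_pos']).round(4))
```

```text
pad ctr [[341.11441401 231.42544803]] tip [[339.68357939 235.95812448]] [[ 99.20894847 164.89531119]]
1
s0 345.6713286713287 234.6993006993007 286
s3 344.23214285714283 234.20089285714286 224
300 275 0.186 tool [ 0.0078 -0.0098 -0.0109] world [0.4621 0.1459 0.1805]
330 275 0.186 tool [ 0.0076  0.0051 -0.0109] world [0.4659 0.1604 0.1806]
300 285 0.189 tool [ 0.009 -0.01  -0.005] world [0.4677 0.1443 0.1793]
285 290 0.191 tool [ 0.01   -0.0177 -0.0018] world [0.4688 0.1359 0.1782]
335 290 0.172 tool [-0.0072  0.0071 -0.0093] world [0.468  0.1619 0.1955]
310 290 0.172 tool [-0.0071 -0.0044 -0.0092] world [0.4651 0.1507 0.1954]
322 300 0.176 tool [-0.0052  0.0011 -0.0033] world [0.4722 0.1546 0.1934]
295 300 0.162 tool [-0.0182 -0.0105 -0.0094] world [0.4634 0.1448 0.2064]
```

View pics/z4.png

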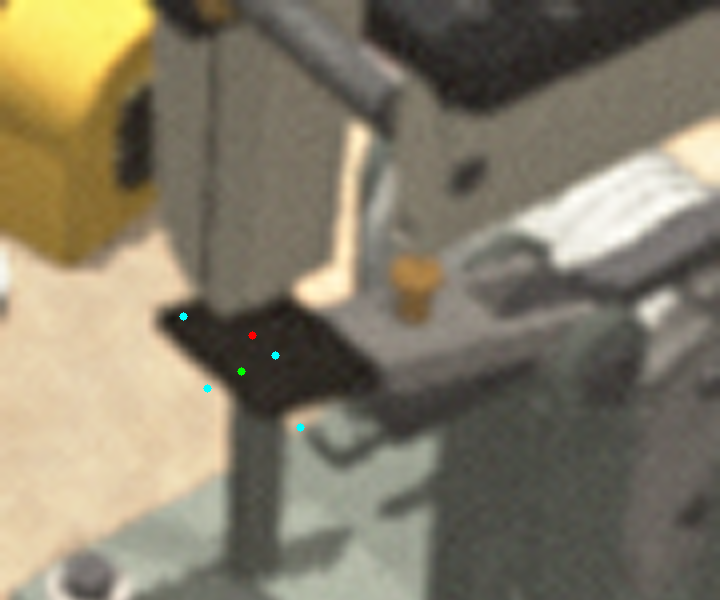

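Run:
```python
from h import *
s=state(); RR=R.from_rotvec(s['ee_rot']).as_matrix(); print(s['time_s'],s['ee_pos'],s['contact_force'])
q,d=grab_frame('wrist'); ci=camera_info('wrist'); T=np.array(ci['tool_from_camera'])
for u in (308,312,318,322,328,334):
  for v in range(276,296,2):
    z=d[v,u]; P=T@[(u-ci['cx'])/ci['fx']*z,(v-ci['cy'])/ci['fy']*z,z,1]; print(u,v,P[:3].round(4),end=' | ')
  print()
p,d=grab_frame('scene'); c=camera_info('scene'); Rm=cv2.Rodrigues(np.array(c['rvec']))[0]; t=np.array(c['tvec']).ravel()
for u in (333,337,341,345):
  for v in range(220,242,2):
    z=d[v,u]; P=Rm.T@(np.array([(u-c['cx'])/c['fx']*z,(v-c['cy'])/c['fy']*z,z])-t); print(u,v,P.round(3),end=' | ')
  print()
```

```text
5.5667 [0.47510953 0.15259705 0.18822481] [-0.4359979   0.25306449  0.47102414]
308 276 [ 0.0086 -0.0059 -0.01  ] | 308 278 [ 0.0074 -0.0058 -0.0094] | 308 280 [ 0.0083 -0.0059 -0.008 ] | 308 282 [ 0.0077 -0.0059 -0.0072] | 308 284 [ 0.0091 -0.0059 -0.0055] | 308 286 [-0.0023 -0.0055 -0.0092] | 308 288 [-0.0052 -0.0054 -0.0094] | 308 290 [-0.0066 -0.0053 -0.009 ] | 308 292 [-0.0087 -0.0053 -0.0089] | 308 294 [-0.0105 -0.0052 -0.0088] | 
312 276 [ 0.0078 -0.0038 -0.0103] | 312 278 [ 0.0066 -0.0038 -0.0097] | 312 280 [ 0.008  -0.0039 -0.0081] | 312 282 [ 0.0081 -0.0039 -0.007 ] | 312 284 [ 0.0076 -0.0039 -0.0061] | 312 286 [-0.0026 -0.0036 -0.0093] | 312 288 [-0.0055 -0.0035 -0.0095] | 312 290 [-0.0072 -0.0035 -0.0093] | 312 292 [-0.0091 -0.0034 -0.0091] | 312 294 [-0.0116 -0.0034 -0.0092] | 
318 276 [ 0.0077 -0.0008 -0.0104] | 318 278 [ 0.007  -0.0008 -0.0096] | 318 280 [ 0.008  -0.0008 -0.0081] | 318 282 [ 0.0093 -0.0009 -0.0065] | 318 284 [ 0.0089 -0.0009 -0.0056] | 318 286 [ 0.01   -0.0009 -0.0041] | 318 288 [-0.0009 -0.0008 -0.0076] | 318 290 [-0.0031 -0.0007 -0.0075] | 318 292 [-
[... 1777 characters left out ...]
76] | 337 240 [ 0.606  0.257 -0.002] | 
341 220 [0.463 0.142 0.211] | 341 222 [0.462 0.141 0.209] | 341 224 [0.461 0.141 0.206] | 341 226 [0.464 0.143 0.199] | 341 228 [0.481 0.155 0.176] | 341 230 [0.475 0.151 0.179] | 341 232 [0.472 0.148 0.179] | 341 234 [0.468 0.145 0.179] | 341 236 [0.465 0.143 0.18 ] | 341 238 [0.461 0.139 0.181] | 341 240 [0.46  0.139 0.178] | 
345 220 [0.466 0.138 0.211] | 345 222 [0.468 0.139 0.206] | 345 224 [0.467 0.138 0.203] | 345 226 [0.489 0.155 0.174] | 345 228 [0.487 0.153 0.173] | 345 230 [0.481 0.148 0.177] | 345 232 [0.476 0.144 0.179] | 345 234 [0.474 0.142 0.177] | 345 236 [0.471 0.14  0.177] | 345 238 [0.466 0.136 0.179] | 345 240 [0.463 0.134 0.178] |
```

```bash
python3 - <<'E'
import numpy as np
W=np.load('W.npy')
for x in np.arange(.36,.56,.02):
    print(round(x,2),[ (lambda m: round(float(W[m,2].max()),2) if m.any() else None)((abs(W[:,0]-x)<.01)&(abs(W[:,1]-y)<.005)) for y in np.arange(0.,.11,.01)])
E
python3 -m creep '[0.004,0,0,0,0.008,0,0,0,0.012,0,0,0,0.012,0,0,0]'
python3 -m creep '[0.002,0,0,0,0.003,0,0,0,0.003,0,0,0]'
```

```text
0.36 [0.2, 0.2, 0.2, 0.2, 0.19, 0.05, 0.04, 0.0, 0.0, 0.03, 0.03]
0.38 [0.2, 0.2, 0.2, 0.2, 0.19, 0.05, 0.05, 0.0, 0.03, 0.03, 0.03]
0.4 [0.2, 0.2, 0.2, 0.2, 0.19, 0.05, 0.0, 0.0, 0.03, 0.03, 0.03]
0.42 [0.28, 0.2, 0.2, 0.19, 0.05, 0.04, 0.0, 0.0, 0.03, 0.03, 0.03]
0.44 [0.04, 0.05, 0.04, 0.05, 0.05, 0.0, 0.0, 0.01, 0.0, 0.0, 0.01]
0.46 [0.05, 0.05, 0.05, 0.05, 0.03, 0.01, 0.0, 0.0, 0.0, 0.0, 0.0]
0.48 [0.04, 0.05, 0.05, 0.04, 0.0, 0.0, 0.0, 0.0, 0.01, 0.0, 0.0]
0.5 [0.04, 0.05, 0.05, 0.01, 0.0, 0.0, 0.0, 0.0, 0.0, 0.0, 0.01]
0.52 [0.05, 0.05, 0.04, 0.01, 0.0, 0.0, 0.0, 0.01, 0.01, 0.0, 0.01]
0.54 [0.05, 0.05, 0.01, 0.0, 0.01, 0.01, 0.0, 0.01, 0.0, 0.01, 0.01]
0.56 [0.05, 0.04, 0.0, 0.0, 0.0, 0.0, 0.0, 0.0, 0.0, 0.01, 0.02]
time_s: 6.0
ee_pos: [0.4749, 0.1525, 0.1816]
ee_rot: [0.204, 1.563, -0.205]
contact_force: [0.9, -0.1, -0.3]
grip_width: 0.0006
time_s: 6.25
ee_pos: [0.4749, 0.1525, 0.18]
ee_rot: [0.204, 1.563, -0.205]
contact_force: [1.1, 0.4, 0.4]
grip_width: 0.0005
```

```bash
python3 -m creep '[0.002,0,0,0,0.004,0,0,0,0.004,0,0,0]'
python3 -m creep '[0.002,0,0,0,0.004,0,0,0,0.004,0,0,0]'
python3 -m creep '[0.002,0,0,0,0.004,0,0,0,0.004,0,0,0]'
```

```text
time_s: 6.5
ee_pos: [0.4748, 0.1526, 0.1778]
ee_rot: [0.204, 1.563, -0.205]
contact_force: [-0.1, -0.3, 0.9]
grip_width: 0.0009
time_s: 6.75
ee_pos: [0.4747, 0.1525, 0.1756]
ee_rot: [0.204, 1.563, -0.205]
contact_force: [-0.7, 1.7, 1.1]
grip_width: 0.0007
time_s: 7.0
ee_pos: [0.4747, 0.1525, 0.1733]
ee_rot: [0.204, 1.564, -0.205]
contact_force: [-0.3, 0.8, 0.5]
grip_width: 0.0007
```

```bash
for i in 1; do python3 -m creep '[0.002,0,0,0,0.003,0,0,0,0.003,0,0,0]'; done
python3 -m creep '[0.002,0,0,0,0.003,0,0,0,0.003,0,0,0]'
python3 - <<'E'
from h import *
p,d=save('scene','s5')
q,d=save('wrist','w5'); ang()
a=cv2.resize(p[170:310,300:460,::-1],(400,350),interpolation=2);b=cv2.resize(q[230:370,240:400,::-1],(400,350),interpolation=2)
cv2.imwrite('pics/z5.png',np.hstack([a,b]))
E
```

```text
time_s: 7.25
ee_pos: [0.4746, 0.1525, 0.1716]
ee_rot: [0.204, 1.564, -0.205]
contact_force: [-0.5, -0.2, 1.3]
grip_width: 0.0007
time_s: 7.5
ee_pos: [0.4746, 0.1525, 0.1699]
ee_rot: [0.204, 1.564, -0.206]
contact_force: [-0.5, 0.4, 0.9]
grip_width: 0.0003
top drum 1.517 r 0.058 [0.656 0.187 0.134] 0.85
t 7.8
```

View pics/z5.png

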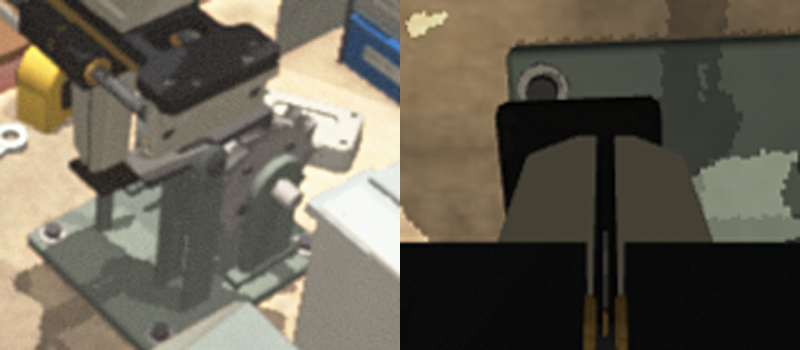

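```bash
python3 -m creep '[0.002,0,0,0,0.003,0,0,0,0.003,0,0,0]'
python3 -m creep '[0.002,0,0,0,0.003,0,0,0,0.003,0,0,0]'
```

```text
time_s: 8.05
ee_pos: [0.4746, 0.1525, 0.1685]
ee_rot: [0.204, 1.564, -0.206]
contact_force: [-0.8, 0.1, 0.9]
grip_width: 0.0004
time_s: 8.3
ee_pos: [0.4745, 0.1525, 0.1668]
ee_rot: [0.204, 1.564, -0.206]
contact_force: [-0.5, 0.6, 0.8]
grip_width: 0.0006
```

```bash
python3 -m creep '[0.002,0,0,0,0.003,0,0,0,0.003,0,0,0]'
```

```text
time_s: 8.55
ee_pos: [0.4745, 0.1525, 0.1651]
ee_rot: [0.204, 1.564, -0.206]
contact_force: [-0.1, 0.0, 1.4]
grip_width: 0.0005
```

```bash
python3 -m creep '[0.002,0,0,0,0.003,0,0,0,0.003,0,0,0]'
```

```text
time_s: 8.8
ee_pos: [0.4744, 0.1525, 0.1635]
ee_rot: [0.204, 1.564, -0.206]
contact_force: [-1.1, -0.4, -0.1]
grip_width: 0.0008
```

```bash
python3 -m creep '[0.002,0,0,0,0.003,0,0,0,0.003,0,0,0]'
```

```text
time_s: 9.05
ee_pos: [0.4744, 0.1525, 0.1619]
ee_rot: [0.204, 1.565, -0.206]
contact_force: [-1.6, 0.7, 2.1]
grip_width: 0.0006
```

```bash
python3 -m creep '[0.002,0,0,0,0.003,0,0,0,0.003,0,0,0]'
```

```text
time_s: 9.3
ee_pos: [0.4742, 0.1526, 0.1605]
ee_rot: [0.204, 1.565, -0.206]
contact_force: [-2.8, 0.1, 5.4]
grip_width: 0.0006
```

```bash
python3 -m creep '[0.002,0,0,0,0.003,0,0,0,0.003,0,0,0]'
```

```text
time_s: 9.55
ee_pos: [0.4741, 0.1526, 0.1595]
ee_rot: [0.204, 1.565, -0.205]
contact_force: [-6.8, 0.4, 9.8]
grip_width: 0.0007
```

```bash
python3 -m creep '[0.0,0,-0.001,0,0.001,0,-0.002,0]'
```

```text
time_s: 9.72
ee_pos: [0.4738, 0.1527, 0.1598]
ee_rot: [0.204, 1.563, -0.205]
contact_force: [3.9, -2.2, 6.5]
grip_width: 0.001
```

```bash
python3 -m creep '[0.002,0,0,0,0.003,0,0,0]'
```

```text
time_s: 9.88
ee_pos: [0.4738, 0.1527, 0.159]
ee_rot: [0.204, 1.562, -0.205]
contact_force: [-4.8, -0.5, 9.7]
grip_width: 0.0005
```

```bash
python3 -m creep '[0.001,0,-0.001,0,0.002,0,-0.0015,0]'
```

```text
time_s: 10.05
ee_pos: [0.4737, 0.1528, 0.1588]
ee_rot: [0.204, 1.56, -0.205]
contact_force: [1.2, -2.9, 7.3]
grip_width: 0.0006
```

```bash
python3 -m creep '[0.002,0,-0.0005,0,0.004,0,-0.001,0]'
```

```text
time_s: 10.22
ee_pos: [0.4735, 0.1528, 0.1577]
ee_rot: [0.204, 1.559, -0.205]
contact_force: [-2.2, -2.3, 7.6]
grip_width: 0.0007
```

```bash
python3 -m creep '[0.002,0,-0.0007,0,0.004,0,-0.0014,0]'
```

```text
time_s: 10.38
ee_pos: [0.4732, 0.1528, 0.1566]
ee_rot: [0.204, 1.558, -0.205]
contact_force: [-1.0, -2.3, 9.4]
grip_width: 0.0
```

```bash
python3 -m creep '[0.002,0,-0.0007,0,0.004,0,-0.0014,0]'
```

```text
time_s: 10.55
ee_pos: [0.473, 0.1529, 0.1555]
ee_rot: [0.204, 1.556, -0.205]
contact_force: [-1.5, -1.9, 9.8]
grip_width: 0.0004
```

```bash
python3 -m creep '[0.002,0,-0.0006,0,0.004,0,-0.0012,0]'
python3 - <<'E'
from h import *
ang()
E
```

```text
time_s: 10.72
ee_pos: [0.4728, 0.1529, 0.1545]
ee_rot: [0.205, 1.554, -0.205]
contact_force: [-2.0, -1.4, 9.6]
grip_width: 0.0004
top drum 1.551 r 0.058 [0.658 0.187 0.133] 0.94
scene drum -0.25 r 0.154 [0.467 0.151 0.155] 0.73
t 10.9167
```

```bash
python3 -m creep '[0.002,0,-0.0006,0,0.004,0,-0.0012,0]'
python3 - <<'E'
from h import *
ang()
E
```

```text
time_s: 11.08
ee_pos: [0.4726, 0.153, 0.1532]
ee_rot: [0.205, 1.553, -0.205]
contact_force: [-2.6, -2.2, 9.0]
grip_width: 0.0005
top drum 1.545 r 0.062 [0.66  0.187 0.136] 0.97
scene drum 1.496 r 0.056 [0.655 0.189 0.134] 0.78
t 11.2833
```

```bash
python3 -m creep '[0.001,0,-0.0006,0,0.003,0,-0.0012,0]'
```

```text
time_s: 11.45
ee_pos: [0.4721, 0.1531, 0.1511]
ee_rot: [0.205, 1.553, -0.205]
contact_force: [2.8, -1.2, 3.5]
grip_width: 0.0005
```

```bash
python3 -m creep '[0.001,0,-0.0006,0,0.003,0,-0.0012,0]'
```

```text
time_s: 11.62
ee_pos: [0.4719, 0.1531, 0.15]
ee_rot: [0.205, 1.552, -0.205]
contact_force: [2.6, -2.5, 8.6]
grip_width: 0.0004
```

```bash
cat > a.py <<'E'
from h import *
for i in range(2):
    t=state()['time_s']; save('top','m%03d'%int(t*10))
    for r in tip_of('top','drum_pointer')[:2]:
        q=np.array(r['at'])-[.610,.150,.088]; x=q[0]*.966-q[1]*.258
        print(round(t,2),'drum',round(np.arctan2(x,q[2])+0.90,3),'r',round(np.hypot(x,q[2]),3),np.round(r['at'],3),round(r['confidence'],2))
s=state();print(s['time_s'],s['ee_pos'].round(4),s['contact_force'].round(1))
E
python3 a.py
```

```text
11.62 drum -1.095 r 0.218 [ 0.394  0.113 -0.002] 0.68
11.62 drum 1.397 r 0.058 [0.649 0.188 0.139] 0.59
11.72 drum 1.431 r 0.058 [0.651 0.19  0.138] 0.64
11.8167 [0.472  0.1531 0.1501] [ 2.1 -2.5  6.6]
```

```bash
python3 a.py; python3 a.py; python3 a.py
```

```text
11.82 drum 1.371 r 0.058 [0.648 0.19  0.14 ] 0.97
11.92 drum 1.349 r 0.058 [0.647 0.19  0.14 ] 0.55
12.0167 [0.472  0.1532 0.1501] [ 2.1 -2.7  6.5]
12.02 drum 1.298 r 0.062 [0.646 0.19  0.145] 0.55
12.12 drum 1.307 r 0.059 [0.644 0.188 0.142] 0.93
12.12 drum -1.303 r 0.145 [0.536 0.324 0.002] 0.27
12.2167 [0.472  0.1532 0.1501] [ 1.7 -1.5  6.4]
12.22 drum 1.278 r 0.06 [0.643 0.188 0.144] 0.92
12.4167 [0.472  0.1532 0.1501] [ 1.6 -2.2  6.3]
```

```bash
sed -i 's/range(2)/range(4)/; s/^    t=state/    [grab_frame("top") for _ in range(4)]; t=state/' a.py; python3 a.py
```

```text
12.62 drum 1.17 r 0.063 [0.638 0.191 0.148] 0.67
12.92 drum 1.093 r 0.059 [0.633 0.192 0.146] 0.56
13.22 drum 1.082 r 0.06 [0.632 0.191 0.147] 0.89
13.52 drum 0.94 r 0.059 [0.624 0.192 0.147] 0.61
13.6167 [0.472  0.1532 0.1501] [ 1.7 -2.2  7.5]
```

```bash
python3 a.py; ls pics
```

```text
13.82 drum 0.871 r 0.059 [0.62  0.194 0.147] 0.8
14.12 drum 0.803 r 0.06 [0.616 0.196 0.148] 0.62
14.42 drum 0.746 r 0.061 [0.613 0.197 0.149] 0.63
14.72 drum 0.675 r 0.06 [0.608 0.196 0.146] 0.97
14.8167 [0.472  0.1531 0.1501] [ 1.8 -1.6  7.4]
m116.png
m117.png
m118.png
m119.png
m120.png
m121.png
m122.png
m123.png
m126.png
m129.png
m132.png
m135.png
m138.png
m141.png
m144.png
m147.png
s0.png
s2.png
s3.png
s5.png
scene1.png
t0.png
top1.png
w2.png
w3.png
w5.png
wrist1.png
z3.png
z4.png
z5.png
```

```bash
sed -i 's/range(4)\]/range(2)]/; s/i in range(4)/i in range(4)/' a.py; python3 a.py
```

```text
14.92 drum 0.625 r 0.061 [0.606 0.198 0.147] 0.96
15.32 drum 0.527 r 0.062 [0.6   0.198 0.146] 0.57
15.52 drum 0.466 r 0.061 [0.597 0.2   0.143] 0.77
15.6167 [0.472  0.1532 0.1501] [ 2.7 -2.3  7.2]
```

```bash
sed -i 's/i in range(4)/i in range(2)/' a.py; python3 a.py
```

```text
15.72 drum 0.419 r 0.061 [0.594 0.202 0.142] 0.78
15.92 drum 0.406 r 0.059 [0.595 0.203 0.14 ] 0.66
16.0167 [0.472  0.1532 0.1501] [ 1.3 -2.3  7.6]
```

```bash
python3 -m creep '[-0.03,0,0,0,-0.08,0,0,0,-0.12,0,0,0,-0.15,0,0,0,-0.16,0,0,0,-0.16,0,0,0]'; sed -i 's/i in range(2)/i in range(4)/' a.py; python3 a.py
```

```text
time_s: 16.52
ee_pos: [0.4715, 0.1534, 0.2308]
ee_rot: [0.205, 1.551, -0.205]
contact_force: [0.7, -1.1, -0.8]
grip_width: 0.0002
16.62 drum 0.251 r 0.059 [0.586 0.2   0.135] 0.91
16.62 drum -0.019 r 0.065 [0.572 0.209 0.127] 0.4
16.82 drum 0.192 r 0.06 [0.583 0.2   0.134] 0.66
17.02 drum 0.133 r 0.059 [0.582 0.201 0.13 ] 0.7
17.3167 [0.4712 0.1533 0.2301] [ 0.3 -0.3  0.3]
```

```bash
python3 -m creep '[-0.03,0.05,-0.02,0,-0.06,0.1,-0.05,0,-0.1,0.15,-0.1,0,-0.12,0.22,-0.15,0,-0.12,0.3,-0.2,0,-0.12,0.35,-0.25,0,-0.12,0.4,-0.25,0,-0.12,0.4,-0.25,0,-0.12,0.4,-0.25,0,-0.12,0.4,-0.25,0]'; python3 a.py
python3 - <<'E'
from h import *
p,d=save('scene','f'); q,_=save('top','ft')
for t in ['cup_a','grease_tin','spanner_1','lever_pad','drum_pointer','index_tip']:
    print(t,[(np.round(r['at'],3),round(r['confidence'],2)) for r in tip_of('top',t)[:2]])
cv2.imwrite('pics/zf.png',np.hstack([cv2.resize(p[170:310,300:460,::-1],(400,350),interpolation=2),cv2.resize(q[140:280,290:450,::-1],(400,350),interpolation=2)]))
E
```

```text
time_s: 18.15
ee_pos: [0.4017, 0.3786, 0.289]
ee_rot: [0.204, 1.552, -0.206]
contact_force: [-0.6, -0.6, -0.2]
grip_width: 0.0003
18.25 drum 0.08 r 0.06 [0.578 0.203 0.129] 0.69
18.45 drum 0.058 r 0.058 [0.581 0.207 0.126] 0.63
18.45 drum -1.287 r 0.146 [0.532 0.32  0.004] 0.19
18.65 drum 0.057 r 0.059 [0.579 0.204 0.127] 0.63
18.85 drum 0.001 r 0.062 [0.575 0.205 0.126] 0.97
18.95 [0.4016 0.3789 0.2891] [-0.4  0.5 -0. ]
cup_a [(array([0.41 , 0.239, 0.002]), 0.65)]
grease_tin [(array([ 0.396,  0.115, -0.002]), 0.78)]
spanner_1 [(array([0.534, 0.324, 0.002]), 0.77)]
lever_pad [(array([0.477, 0.147, 0.181]), 0.58)]
drum_pointer [(array([0.58 , 0.205, 0.128]), 0.92)]
index_tip [(array([0.573, 0.209, 0.127]), 0.61)]
```

View pics/zf.png

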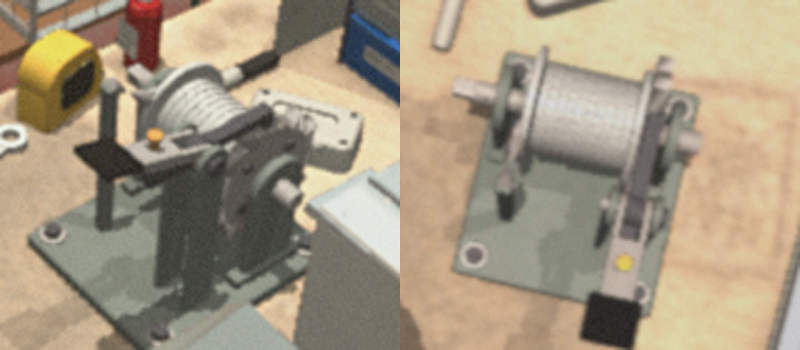

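```bash
python3 a.py; python3 a.py; python3 -c "
from station import *; print(sign_off())"
```

```text
19.45 drum 0.1 r 0.059 [0.581 0.204 0.129] 0.61
19.45 drum -1.131 r 0.002 [0.607 0.147 0.087] 0.19
19.65 drum 0.056 r 0.061 [0.577 0.203 0.128] 0.71
19.85 drum 0.037 r 0.06 [0.577 0.203 0.127] 0.6
20.05 drum 0.037 r 0.059 [0.578 0.206 0.126] 0.89
20.05 drum 0.088 r 0.079 [0.546 0.133 0.142] 0.46
20.15 [0.4016 0.3789 0.2891] [ 0.3 -0.4 -0.9]
20.25 drum 0.03 r 0.06 [0.578 0.205 0.126] 0.94
20.45 drum 0.087 r 0.063 [0.577 0.202 0.131] 0.64
20.65 drum 0.027 r 0.062 [0.575 0.203 0.128] 0.97
20.85 drum 0.032 r 0.062 [0.576 0.205 0.128] 0.88
20.95 [0.4016 0.3789 0.2891] [ 0.1 -0.1 -0.7]
the job is handed in; nothing more can be done
None
```

I released the winch by its lever, let the drum run back three teeth, and handed the job in at about 21 s. `sign_off()` gives no verdict, so the result rests on my camera checks.

- **Press:** The lever had about 17 mm of free play. The highest force reading was about 12 N, including sideways rub on the pad. The pawl came clear about 10 mm after the play, and I held the lever at about 7–8 N.
- **Release:** The drum turned back at about 0.24 rad/s for some 4.5 s. I lifted off at about 0.36 rad, and the pawl rode down the tooth's back and caught the drum.
- **Last checks:** The pointer is opposite the index. Readings over the last 1.5 s scattered between 0.03 and 0.10 rad with no drift, within the roughly 4 mm accuracy of the detector. The lever is back up, the cup, tin and spanner are where they were to within 2–4 mm, and the arm is clear of everything. I did not measure the pawl angle directly; that it is fully down is inferred from the drum standing still.
- **Disagreement:** With the fingers shut, the fingertips were about 20 mm shorter than `tip_extent` (22 mm) says. I found this when the pad had not moved where contact was expected, and measured the true tip position by depth before pressing. The networks also gave a few false pointer detections, which I dropped because they did not fit the pointer's known position.

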